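# Lock the water filter cartridge into its head

### The job

Fit the white filter cartridge into the filter head beside the tea things: set it in with its two lugs in the collar's slots, push it in against the spring, turn it a quarter turn clockwise (seen from above) until it locks, and let go so that it stays locked. Feel your way in and do not force it, and leave the tea things where they are.

Things in the scene. Friction and masses are not known exactly. Their poses are not given: they have to be found in the camera images.
- cartridge_mid (a point): Loose white plastic filter cartridge, 0.18 to 0.29 kg, 96 mm tall, upright on its foot. Point on its axis 48 mm above the foot, z up. From the foot up: neck 44 mm across (0 to 30 mm); body 68 mm across (30 to 60 mm); upright grip fin (60 to 96 mm), 50 mm long along the cartridge's x and 14 mm thick along y, to be pinched across y from above. Half a turn makes no difference.
- cartridge_lugs (a point): Point on the cartridge's axis 11 mm above its foot, level with the middle of its two lugs, which stick out of the neck along the cartridge's +x and -x (the same direction as the fin): each 6 mm high (8 to 14 mm above the foot), 11 mm wide, reaching 32 mm from the axis.
- head: Filter head fixed to the table; origin at the centre of the underside, z up. White plinth 160 (x) by 140 by 12 mm, two pipe stubs 62 mm high near its +x edge (70 mm from the centre, 45 mm either side). In the centre a grey collar 92 mm across with its top 54 mm up: a hole 48 mm across with two entry slots 17 mm wide, opposite each other, for the lugs, and a ledge 8 mm thick.
- head_mouth (a point): Centre of the collar's top, axes as the head's. The slots lie near the head's x and -x, but the collar is clocked up to 0.35 rad either way, anew each time; this is in no reading: see or feel it. Off the slots the lugs rest on the collar's top (foot 46 mm above the head's origin, neck in the hole with 2 mm play); within about 0.09 rad they drop in. The collar does not turn in use.
- head_plate (a point): Centre of the sprung plate's top when up, 41 mm above the head's origin, where the foot meets it. With the foot at 32 mm the lugs clear the ledge; at 27 mm the plate is at its stop. Only between these can it turn, clockwise from above: 1.57 rad, solid stop 0.06 further; anticlockwise is blocked. Let go there: the spring lifts the lugs 3 mm into notches and it is locked (foot at 35 mm).
- valve (a joint): Travel of the sprung plate in the collar, m: 0 up, 0.014 down at its stop. Spring: about 4 N at 0, plus 0.8 N per mm (11 N at 0.009, where the lugs just clear the ledge; 15 N at 0.014). Reads about 0.006 with the cartridge locked, 0.009 when under the ledge but not in the notches, 0 when it merely stands in the collar. Over 40 N (all its contacts added up) harms it.
- teapot: Steel teapot, 136 mm across, 128 mm high with a spout and a handle; origin at the centre of its underside. Leave it alone.
- sugar_jar: White ceramic sugar jar with hinged lid, 90 mm across, 99 mm high; origin at the centre of its underside. Leave it alone.
- tongs: Steel tongs lying flat, 200 mm long along x, 64 mm wide at most, 11 mm high; origin at the centre of the underside. Leave alone.
- mug: White mug, 80 mm across, 85 mm high, handle along its y; origin at the centre of its underside. Leave it alone.
- tea_tin: Plain tin with a paper band, 60 mm across, 75 mm high, no fin or lugs; origin at the centre of its underside. Leave it alone.
Mind the look-alikes: they are no part of the job. There is more than one size of the head; the job needs the middle-sized.

How it is judged (in metres and radians):
On the way, in this order (a step that is already met when the one before it is completed fails the run):
1. the cartridge is pushed in through the slots against the spring, lugs clear of the ledge, before it is turned (value of joint valve above 0.008 m and angle between the x axis of cartridge_mid and the x axis of head, either way round below 0.55 rad and horizontal distance between cartridge_mid and head_mouth below 0.006 m), for 0.1 s.
2. it is turned a quarter turn while in the collar (value of joint valve above 0.0045 m and angle between the x axis of cartridge_mid and the y axis of head, either way round below 0.5 rad and horizontal distance between cartridge_mid and head_mouth below 0.006 m), for 0.1 s.
At the end, for the whole second after the job is handed in: Cartridge let go, at rest in the collar, upright within 0.08 rad, axis within 6 mm of the collar's, turned a quarter turn (fin within 0.5 rad of the head's y axis, clocking included) and risen into the lock notches: valve reads 4.5 to 7.6 mm (all of step 2 and value of joint valve below 0.0076 m and angle between cartridge_mid's own z axis and vertical below 0.08 rad and linear speed of cartridge below 0.02 m/s); the robot touches nothing.
It fails at once if the cartridge is forced: more than 40 N between it and the filter head (contact force between cartridge and head above 40 N).
It fails at once if a tea thing is pushed more than 30 mm away (distance of any of teapot, sugar_jar, tongs, mug, tea_tin from where it was at the start of the episode above 0.03 m).
It also fails if it takes over 72 s, if anything falls off the work surface, if the arm or the gripper's body presses on something with over 40 N, if the wrist force passes 120 N, or if a joint passes its speed limit or range.

### The arm

A 6-joint arm with a two-finger parallel gripper is mounted at the origin on the work surface. World frame = base frame: x ahead of the robot, y to its left, z up, the work surface at z = 0. Lengths are in m, angles in degrees, forces in N, time in s.
With the tool pointing down it reaches from about 0.3 to 0.75 m from the base axis. Payload 8.5 kg.
Tool frame: the origin (TCP) lies on the centre line of the jaws, within the pads' length; the fingertips stand 14 mm ahead of it and the grasp point (between the pads) lies 5 mm behind it; z points along the fingers, x is the direction in which the jaws open and shut, and the axes are right-handed (so a half turn about z gives the same grasp; the last joint's range is limited). The gripper opens to 85 mm and grips with 20 to 120 N. Pads are 22 mm wide; open, the fingers measure 114 mm over their backs; the gripper's body (76 mm by 85 mm) begins 54 mm behind the grasp point. The pads swing forward as they close: fully open they stand 13 mm farther back than shut.
Start: joints at [-84.299, 21.807, 74.336, -0, 83.858, -12.336], TCP at [0.17, -0.523, 0.245] pointing down, gripper open.
Joint ranges: [-178.18, 178.18], [-50.72, 133.34], [12.68, 142.11], [-81.47, 261.47], [9.98, 163.14], [-165.26, 165.26]. Speed limits (degrees/s): [136.94, 136.94, 180, 180, 180, 180].

### API

Orientations are given as a 3x3 rotation matrix whose columns are the frame's x, y, z axes.
In Python, from rig import * gives the robot as it stands.
- The arm moves only by the shell command python3 -m crank 'ROWS' [FORCE]. ROWS is JSON, one flat list of numbers, 7 for each row, row after row: the turn, a rotation vector about the world's x, y, z in rad, then the shift along the world's x, y, z in m, then the opening in per cent of the stroke, from 0 (shut) to 100 (fully open). A call has 1 to 20 rows; each row shifts and turns the commanded pose from where the row before left it; what a row does not reach is not made up. A row lasts 1/10 s, in which the tool goes at most 50 mm and 8.59 degrees, less where a joint would pass 70% of its speed; a pose out of reach is approached as far as the arm can. A call is refused whole if a number of a shift passes 0.05 or a number of a turn 0.15, either way. A call with a gripper value outside its range is refused whole. The fingers move at their own pace and stop on an object; FORCE is the grip in N (left out, the last holds). Time passes only in rows, so rows that do not move let the fingers close. It gives the time, the measured TCP pose, the force and the opening at its end, in the units of the state.
- observe(): the state, without advancing time (a new reading comes with each control period).
- get_image(name): name is "scene" or "top" or "wrist"; returns a dict with "frame" (480x640x3 uint8, red, green, blue), "fov_y" (degrees; the focal length in pixels is half the picture's height over the tangent of half this angle, whatever the lens; pixels are square), "cx", "cy" (the principal point, pixels), "world_to_cam" (4x4, takes a point from world to camera coordinates). Camera axes: x right, y up, looking along -z (the intrinsics and any distortion apply to the point x, -y, -z); pixel columns grow to the right and rows downward; lengths in m; the calibration is good to about 2 mm. A picture is of the moment at which its call begins. There is no depth.
- close_job(): hands the job in, once; it reports no verdict.
The state is a dict: "time_s": time; "q": joint angles; "qvel": joint speeds; "joint_efforts": joint torques, N m; "position": TCP position; "tool_rot": TCP orientation; "ft_force": force on the tool from outside, world axes, zero at the start; "wrist_torque": the same for the moment, N m; "grip_width": finger opening in m.
Only numpy, scipy, OpenCV 4.12 (cv2) and the standard library are available. Lean on these libraries where they do the work, as an engineer would, in place of code of your own. Each camera call takes 0.05 s, during which the arm holds its last target. There are 200 camera calls.

## Working session

There is one attempt and no reset: what is moved stays moved. The work goes in short steps, Python scripts to look and compute and a shell command to move; the robot and the scene stay as the last step left them, time stands still between calls to the robot, and variables do not carry over. Pictures are saved under pics/ and viewed, about 8 in all and at most 12, crops included, and the job is handed in when it is done.

```bash
mkdir -p pics; cat > h.py <<'E'
import numpy as np, cv2
from rig import *
def cam(n,save=None):
    g=get_image(n)
    if save: cv2.imwrite(f'pics/{save}.png',g['frame'][:,:,::-1]); np.save(f'pics/{save}.npy',{k:v for k,v in g.items()},allow_pickle=True)
    return g
def load(s): return np.load(f'pics/{s}.npy',allow_pickle=True).item()
def ray(g,u,v):
    f=240/np.tan(np.radians(g['fov_y'])/2)
    K=np.array([[f,0,g['cx']],[0,f,g['cy']],[0,0,1]])
    D=np.array(g.get('distortion',g.get('dist',[0,0,0,0,0])),float)
    p=cv2.undistortPoints(np.array([[[u,v]]],float),K,D)[0,0]
    M=np.array(g['world_to_cam']);R=M[:3,:3];c=-R.T@M[:3,3]
    d=R.T@np.array([p[0],-p[1],-1.]);return c,d/np.linalg.norm(d)
def onz(g,u,v,z):
    c,d=ray(g,u,v);return c+d*(z-c[2])/d[2]
def px(g,P):
    f=240/np.tan(np.radians(g['fov_y'])/2)
    M=np.array(g['world_to_cam']);q=M[:3,:3]@np.array(P)+M[:3,3]
    return g['cx']+f*q[0]/-q[2], g['cy']+f*q[1]/q[2]
E
python3 - <<'E'
from h import *
for n in('top','scene','wrist'):
    g=cam(n,n+'0');print(n,[k for k in g],g['fov_y'],g['cx'],g['cy'],{k:v for k,v in g.items() if k not in('frame','world_to_cam')})
    M=np.array(g['world_to_cam']);print(-M[:3,:3].T@M[:3,3])
a=[load(n+'0')['frame'][:,:,::-1] for n in('top','scene')]
print(observe())
E
```

```text
top ['frame', 'fov_y', 'cx', 'cy', 'world_to_cam'] 45.72443087387879 326.3249020572424 244.60027773172166 {'fov_y': 45.72443087387879, 'cx': 326.3249020572424, 'cy': 244.60027773172166}
[0.24717233 0.03100657 1.48439756]
scene ['frame', 'fov_y', 'cx', 'cy', 'world_to_cam'] 45.72920256350079 317.03900626872456 236.6097617772691 {'fov_y': 45.72920256350079, 'cx': 317.03900626872456, 'cy': 236.6097617772691}
[1.19870599 0.99862136 1.13682351]
wrist ['frame', 'fov_y', 'cx', 'cy', 'world_to_cam'] 59.38832777130669 320.05514288489235 240.1475966957755 {'fov_y': 59.38832777130669, 'cx': 320.05514288489235, 'cy': 240.1475966957755}
[ 0.23986004 -0.4988804   0.37417887]
{'time_s': 0.15, 'q': array([-8.42992973e+01,  2.18314396e+01,  7.43711045e+01, -4.04674614e-04,
        8.38595400e+01, -1.23356008e+01]), 'qvel': array([-0.04066101, -0.08503826, -0.04723549, -0.02833243,  0.03841413,
        0.02116974]), 'joint_efforts': array([ 1.87736907e-03, -4.48625064e+01, -2.31345749e+01, -2.33075543e-04,
        3.78210636e-03,  8.57501419e-06]), 'position': array([ 0.17026733, -0.52276183,  0.24488164]), 'tool_rot': array([[ 3.09620197e-01, -9.50860305e-01, -1.14620897e-04],
       [-9.50859721e-01, -3.09620137e-01,  1.07751471e-03],
       [-1.06005491e-03, -2.24631923e-04, -9.99999413e-01]]), 'ft_force': array([-0.72053775,  0.25635907,  0.17627378]), 'wrist_torque': array([0.05972836, 0.02431974, 0.01960702]), 'grip_width': 0.08554098521787}
```

View pics/top0.png

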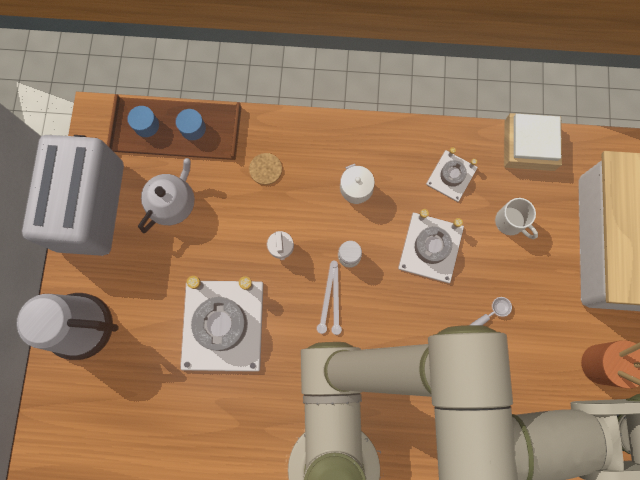

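View pics/scene0.png

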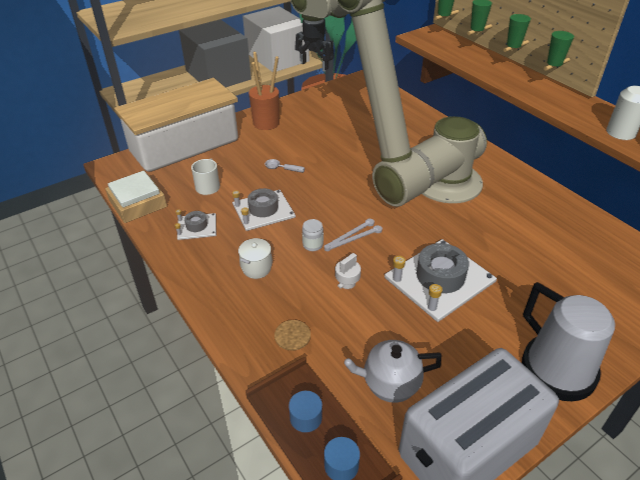

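The cartridge is the finned white piece at top (280,245), scene (348,270). It could be confused with the tea tin at (350,254), the sugar jar at (357,184) and the mug at (516,215). The heads are large (218,324), middle (433,246) and small (454,174), and I choose the middle one. Next I'll measure it and check it in one close crop.

```bash
python3 - <<'E'
from h import *
g=load('top0');im=g['frame'];s=load('scene0')
hsv=cv2.cvtColor(im,cv2.COLOR_RGB2HSV)
w=((hsv[:,:,1]<60)).astype(np.uint8)
for nm,(x0,y0,x1,y1),z in(('head',(392,203,475,290),.012),('cart',(262,228,298,264),.045),('big',(175,270,270,380),.012),('small',(424,145,485,203),.01)):
    m=np.zeros_like(w);m[y0:y1,x0:x1]=w[y0:y1,x0:x1]
    c=max(cv2.findContours(m,0,2)[0],key=cv2.contourArea)
    r=cv2.minAreaRect(c);b=cv2.boxPoints(r);P=np.array([onz(g,*p,z) for p in b])
    print(nm,r,'\n',P.round(3).tolist(),P.mean(0).round(4),np.linalg.norm(P-np.roll(P,1,0),axis=1).round(3))
# collar ring: dark grey, saturation low
for nm,(x0,y0,x1,y1) in(('head',(405,215,462,275)),):
    sub=hsv[y0:y1,x0:x1];m=((sub[:,:,2]<150)&(sub[:,:,1]<60)).astype(np.uint8)
    c=max(cv2.findContours(m,0,2)[0],key=cv2.contourArea);c=c+[x0,y0]
    (u,v),rr=cv2.minEnclosingCircle(c);print('collar',u,v,rr,onz(g,u,v,.05),onz(g,u+rr,v,.05)-onz(g,u,v,.05))
for q in((280,236),(280,250)):print(onz(g,*q,.096))
def two(a,b):
    c1,d1=ray(g,*a);c2,d2=ray(s,*b)
    t=np.linalg.lstsq(np.c_[d1,-d2],c2-c1,rcond=None)[0];p,q=c1+t[0]*d1,c2+t[1]*d2
    return (p+q)/2,np.linalg.norm(p-q)
print('fin top tri',two((279,242),(348,262)),'collar',two((433,245),(263,200)))
A=cv2.resize(im[225:268,258:302],None,fx=9,fy=9,interpolation=cv2.INTER_CUBIC)
B=cv2.resize(im[200:290,390:480],(396,387),interpolation=cv2.INTER_CUBIC)
C=cv2.resize(s['frame'][250:295,325:371],(396,387),interpolation=cv2.INTER_CUBIC)
D=cv2.resize(s['frame'][180:232,230:300],(396,294),interpolation=cv2.INTER_CUBIC)
o=np.zeros((600,796,3),np.uint8);o[:300,:396]=cv2.resize(A,(396,300)) if 0 else A[40:340];o[:387,400:]=0
o[300:594,:396]=D;o[:387,400:796]=B
o[388:588,400:604]=cv2.resize(C,(204,200))
cv2.imwrite('pics/crop1.png',o[:,:,::-1])
E
```

```text
head ((431.03240966796875, 247.37696838378906), (53.79987716674805, 59.347835540771484), 14.74356460571289) 
 [[0.505, -0.133, 0.012], [0.664, -0.166, 0.012], [0.636, -0.306, 0.012], [0.479, -0.27, 0.012]] [ 0.571  -0.2185  0.012 ] [0.139 0.162 0.142 0.161]
cart ((280.25, 244.25001525878906), (26.16295051574707, 25.45584487915039), 45.0) 
 [[0.541, 0.223, 0.045], [0.592, 0.181, 0.045], [0.546, 0.129, 0.045], [0.496, 0.171, 0.045]] [0.5437 0.1761 0.045 ] [0.069 0.066 0.069 0.066]
big ((221.58787536621094, 325.21490478515625), (78.82633209228516, 90.85590362548828), 2.2025980949401855) 
 [[0.211, 0.403, 0.012], [0.442, 0.422, 0.012], [0.449, 0.216, 0.012], [0.218, 0.203, 0.012]] [0.3298 0.3112 0.012 ] [0.2   0.232 0.206 0.231]
small ((451.4549255371094, 175.29476928710938), (36.88955307006836, 40.205078125), 29.24882698059082) 
 [[0.745, -0.198, 0.01], [0.85, -0.248, 0.01], [0.804, -0.337, 0.01], [0.701, -0.286, 0.01]] [ 0.7748 -0.2675  0.01  ] [0.099 0.116 0.1   0.115]
collar 432.98486328125 245.10606384277344 19.131511688232422 [ 0.56808598 -0.21691145  0.05      ] [ 0.00347763 -0.04908722  0.        ]
[0.55404984 0.17338645 0.096     ]
[0.51844979 0.17023683 0.096     ]
fin top tri (array([0.54290851, 0.17513247, 0.08053747]), np.float64(0.002937215843862028)) collar (array([ 0.57129536, -0.21926762,  0.04121274]), np.float64(0.002414100964252673))
```

View pics/crop1.png

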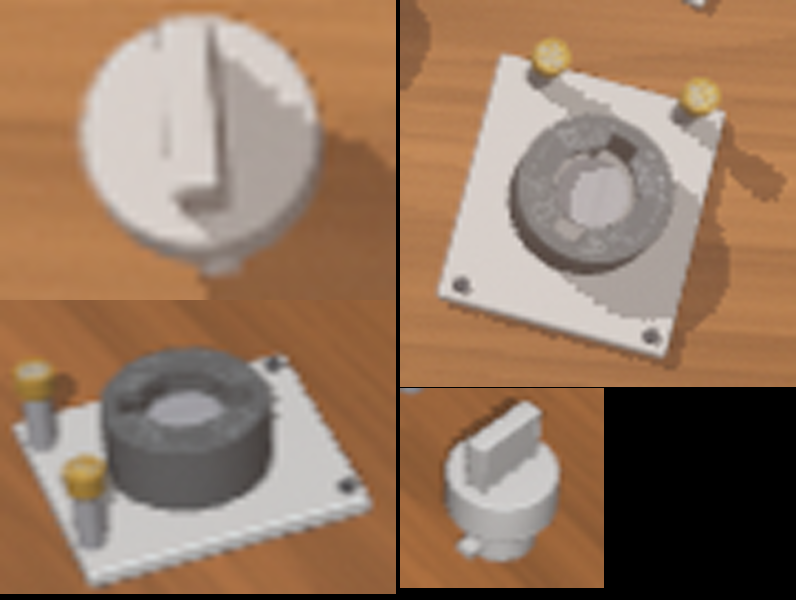

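The crop shows the cartridge with its fin roughly along world x and one lug at the bottom. The head's plinth measures 160x140, so it is the middle one. Its slots are at crop (622,148) and (570,228), clocked clockwise. Next I'll look down at the collar with the wrist camera on the way.

```bash
python3 -m crank '[0,0,0.075,0.0274,0.0167,0,100, 0,0,0.075,0.0274,0.0167,0,100, 0,0,0.075,0.0274,0.0167,0,100, 0,0,0.075,0.0274,0.0167,0,100, 0,0,0.075,0.0274,0.0167,0,100, 0,0,0.075,0.0274,0.0167,0,100, 0,0,0.075,0.0274,0.0167,0,100, 0,0,0.075,0.0274,0.0167,0,100, 0,0,0.075,0.0274,0.0167,0,100, 0,0,0.075,0.0274,0.0167,0,100, 0,0,0.075,0.0274,0.0167,0,100, 0,0,0.075,0.0274,0.0167,0,100, 0,0,0.075,0.0274,0.0167,0,100, 0,0,0.075,0.0274,0.0167,0,100, 0,0,0,0,0,0,100, 0,0,0,0,0,0,100]'
python3 - <<'E'
from h import *
g=cam('wrist','w1');M=np.array(g['world_to_cam']);print(M.round(3),px(g,[.568,-.217,.054]));o=observe();print(o['position'],o['tool_rot'].round(3))
E
```

```text
time_s: 1.75
position: [0.554, -0.2888, 0.2448]
tool_rot: [[0.979, -0.204, -0.001], [-0.204, -0.979, 0.0], [-0.001, -0.0, -1.0]]
ft_force: [0.2, 0.3, 0.5]
grip_width: 0.0852
[[ 0.979 -0.205 -0.    -0.6  ]
 [ 0.196  0.936 -0.292  0.199]
 [ 0.06   0.286  0.956 -0.331]
 [ 0.     0.     0.     1.   ]] (np.float64(320.7712341050398), np.float64(114.54287792897041))
[ 0.55355112 -0.28927172  0.24500577] [[ 0.979 -0.205 -0.001]
 [-0.205 -0.979  0.   ]
 [-0.001 -0.    -1.   ]]
```

View pics/w1.png

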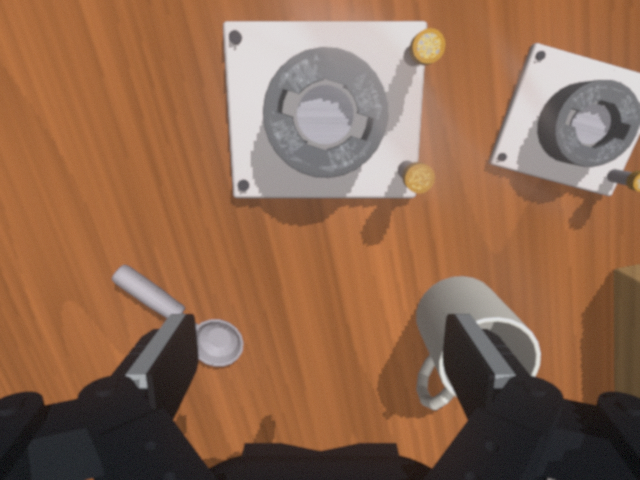

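The wrist view shows the collar at (325,112) with slots at about (292,104) and (362,127). I'll take a closer crop with numbers.

```bash
python3 - <<'E'
from h import *
g=load('w1');im=g['frame']
# rectify to top plane z=.054: 0.25 mm... use homography from 4 world points
C=np.array([.569,-.217]);S=4000 # px per m
src=[];dst=[]
for dx,dy in((-.07,-.07),(.07,-.07),(.07,.07),(-.07,.07)):
    src.append(px(g,[C[0]+dx,C[1]+dy,.054]));dst.append([300-dy*S,300-dx*S])
H=cv2.getPerspectiveTransform(np.float32(src),np.float32(dst))
o=cv2.warpPerspective(im,H,(600,600),flags=cv2.INTER_CUBIC)
for r in (24,46): cv2.circle(o,(300,300),r*4,(255,0,0),1)
cv2.imwrite('pics/crop2.png',o[:,:,::-1])
# plinth
hsv=cv2.cvtColor(im,cv2.COLOR_RGB2HSV);m=(hsv[:,:,1]<60).astype(np.uint8);m[:,450:]=0;m[230:]=0
c=max(cv2.findContours(m,0,2)[0],key=cv2.contourArea).reshape(-1,2)
P=np.array([onz(g,*p,.012)[:2] for p in c.astype(float)],np.float32)
r=cv2.minAreaRect(P);b=cv2.boxPoints(r);print(r,b)
E
```

```text
((0.5709584355354309, -0.21755468845367432), (0.13853827118873596, 0.15954245626926422), 78.17833709716797) [[ 0.47868824 -0.26901218]
 [ 0.6348468  -0.30169705]
 [ 0.66322863 -0.1660972 ]
 [ 0.50707006 -0.13341233]]
```

View pics/crop2.png

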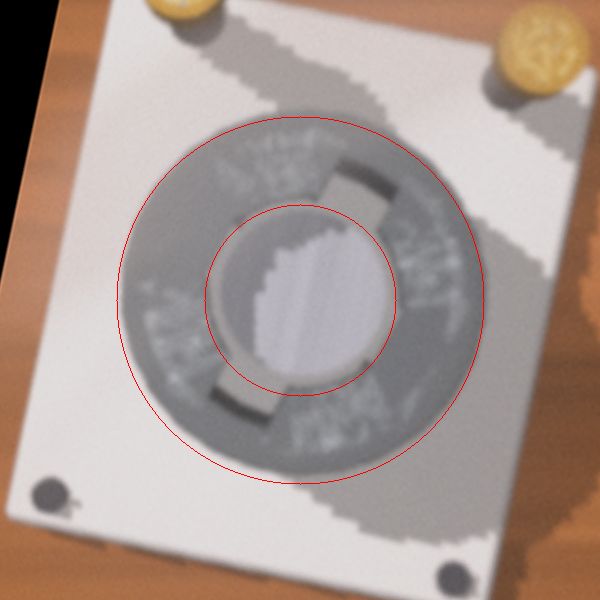

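Result: mouth at (0.571,-0.2175), slot yaw about -29.5°, head yaw -11.8°, so the clocking is about -0.31 rad, within the stated range. Next I'll hover over the cartridge.

```bash
python3 -m crank '[0,0,0.109,-0.0008,0.029,0,100, 0,0,0.109,-0.0008,0.029,0,100, 0,0,0.109,-0.0008,0.029,0,100, 0,0,0.109,-0.0008,0.029,0,100, 0,0,0.109,-0.0008,0.029,0,100, 0,0,0.109,-0.0008,0.029,0,100, 0,0,0.109,-0.0008,0.029,0,100, 0,0,0.109,-0.0008,0.029,0,100, 0,0,0.109,-0.0008,0.029,0,100, 0,0,0.109,-0.0008,0.029,0,100, 0,0,0.109,-0.0008,0.029,0,100, 0,0,0.109,-0.0008,0.029,0,100, 0,0,0.109,-0.0008,0.029,0,100, 0,0,0.109,-0.0008,0.029,0,100, 0,0,0.109,-0.0008,0.029,0,100, 0,0,0.109,-0.0008,0.029,0,100, 0,0,0,0,0,0,100, 0,0,0,0,0,0,100]'
python3 - <<'E'
from h import *
g=cam('wrist','w2');o=observe();print(o['position'],o['tool_rot'].round(3))
u,v=px(g,[.541,.174,.096]);print(u,v)
C=np.array([.541,.174]);S=5000;src=[];dst=[]
for dx,dy in((-.06,-.06),(.06,-.06),(.06,.06),(-.06,.06)):
    src.append(px(g,[C[0]+dx,C[1]+dy,.096]));dst.append([300-dy*S,300-dx*S])
H=cv2.getPerspectiveTransform(np.float32(src),np.float32(dst))
w=cv2.warpPerspective(g['frame'],H,(600,600),flags=cv2.INTER_CUBIC)
cv2.line(w,(290,300),(310,300),(255,0,0),1);cv2.line(w,(300,290),(300,310),(255,0,0),1)
cv2.imwrite('pics/crop3.png',w[:,:,::-1])
E
```

```text
time_s: 3.6
position: [0.5409, 0.1741, 0.2453]
tool_rot: [[0.035, 0.999, -0.0], [0.999, -0.035, -0.0], [-0.0, -0.0, -1.0]]
ft_force: [0.1, 0.0, -0.3]
grip_width: 0.0853
[0.54107325 0.17368741 0.24536623] [[ 0.035  0.999 -0.   ]
 [ 0.999 -0.035 -0.   ]
 [-0.    -0.    -1.   ]]
318.82600589031836 227.03988245268374
```

View pics/crop3.png

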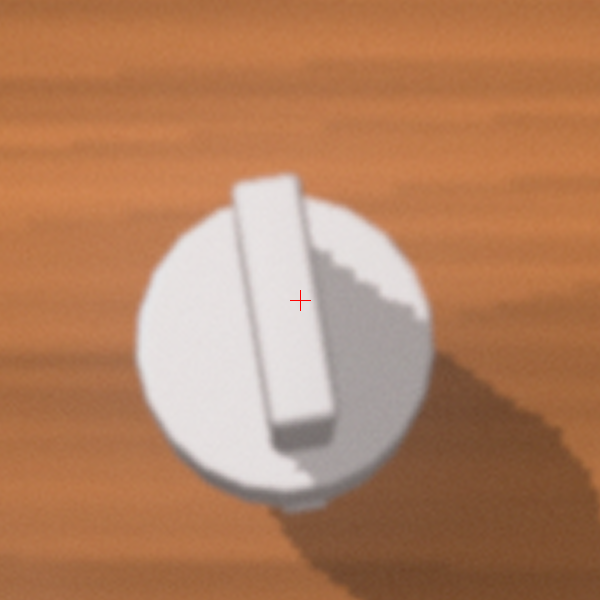

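The fin's top face has corners (233,187), (298,177), (333,413) and (272,424). That puts its centre at (0.541,0.1772), yaw +8.9°, size 48x13 mm, which agrees with the description. I'll align, descend and grip.

```bash
python3 -m crank '[0,0,0.095,0,0.0018,-0.015,100, 0,0,0.095,0,0.0017,-0.015,100, 0,0,0,0,0,-0.02,100, 0,0,0,0,0,-0.02,100, 0,0,0,0,0,-0.02,100, 0,0,0,0,0,-0.02,100, 0,0,0,0,0,-0.02,100, 0,0,0,0,0,-0.015,100, 0,0,0,0,0,-0.01,100, 0,0,0,0,0,-0.008,100,0,0,0,0,0,0,100]'
python3 -m crank '[0,0,0,0,0,0,0, 0,0,0,0,0,0,0, 0,0,0,0,0,0,0, 0,0,0,0,0,0,0, 0,0,0,0,0,0,0, 0,0,0,0,0,0,0, 0,0,0,0,0,0,0, 0,0,0,0,0,0,0, 0,0,0,0,0,0,0,0,0,0,0,0,0,0]' 70
```

```text
time_s: 4.75
position: [0.541, 0.1777, 0.0817]
tool_rot: [[-0.155, 0.988, -0.001], [0.988, 0.155, -0.0], [-0.0, -0.001, -1.0]]
ft_force: [0.3, 0.3, 0.0]
grip_width: 0.0853
time_s: 5.75
position: [0.5412, 0.1783, 0.0825]
tool_rot: [[-0.157, 0.988, 0.0], [0.988, 0.157, 0.0], [-0.0, 0.0, -1.0]]
ft_force: [-0.4, -1.4, 1.1]
grip_width: 0.0128
```

```bash
python3 -m crank '[0,0,0,0,0,0.01,0, 0,0,0,0,0,0.02,0, 0,0,0,0,0,0.025,0, 0,0,0,0,0,0.025,0, 0,0,0,0,0,0.025,0, 0,0,0,0,0,0.02,0, 0,0,0,0,0,0.015,0, 0,0,0,0,0,0,0]'
python3 -m crank '[0,0,-0.048,0.0021,-0.0282,0,0, 0,0,-0.048,0.0021,-0.0282,0,0, 0,0,-0.048,0.0021,-0.0282,0,0, 0,0,-0.048,0.0021,-0.0282,0,0, 0,0,-0.048,0.0021,-0.0282,0,0, 0,0,-0.048,0.0021,-0.0282,0,0, 0,0,-0.048,0.0021,-0.0282,0,0, 0,0,-0.048,0.0021,-0.0282,0,0, 0,0,-0.048,0.0021,-0.0282,0,0, 0,0,-0.048,0.0021,-0.0282,0,0, 0,0,-0.048,0.0021,-0.0282,0,0, 0,0,-0.048,0.0021,-0.0282,0,0, 0,0,-0.048,0.0021,-0.0282,0,0, 0,0,-0.048,0.0021,-0.0282,0,0, 0,0,0,0,0,0,0,0,0,0,0,0,0,0]'
python3 - <<'E'
from h import *
g=cam('wrist','w3');o=observe();print(o['position'],o['tool_rot'].round(4),o['ft_force'],o['q'].round(1))
E
```

```text
time_s: 6.55
position: [0.5416, 0.1785, 0.2245]
tool_rot: [[-0.157, 0.988, 0.004], [0.988, 0.157, 0.001], [-0.0, 0.004, -1.0]]
ft_force: [0.4, 1.0, -3.6]
grip_width: 0.0128
time_s: 8.15
position: [0.5701, -0.2164, 0.2211]
tool_rot: [[0.493, 0.87, -0.002], [0.87, -0.493, 0.001], [0.0, -0.002, -1.0]]
ft_force: [-0.1, 0.1, -3.4]
grip_width: 0.0129
[ 0.57016969 -0.21580467  0.22145954] [[ 4.918e-01  8.707e-01 -1.500e-03]
 [ 8.707e-01 -4.918e-01  1.300e-03]
 [ 4.000e-04 -2.000e-03 -1.000e+00]] [ 0.01327375  0.30144449 -2.84684668] [-31.9  28.8  66.6   0.   84.7 -92.4]
```

View pics/w3.png

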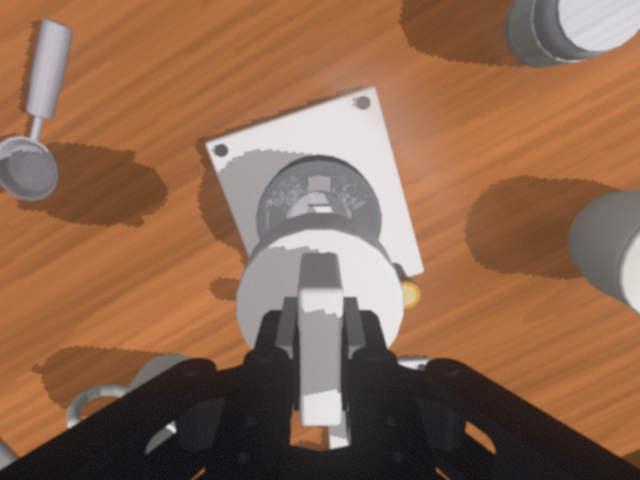

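The fin (columns 302-342, centred on 320) lines up with the slot seen at (319,185). I'll check the fin centre against the TCP, then lower.

```bash
python3 - <<'E'
from h import *
g=load('w3')
a=onz(g,321,288,.2355);b=onz(g,322,425,.2355);print(a,b,(a+b)/2,np.linalg.norm(a-b),np.degrees(np.arctan2(*(b-a)[1::-1])))
s=onz(g,319,183,.05);print(s)
E
python3 -m crank '[0,0,0,0.0008,-0.001,-0.01,0, 0,0,0,0,0,-0.015,0, 0,0,0,0,0,-0.015,0, 0,0,0,0,0,-0.015,0, 0,0,0,0,0,-0.01,0, 0,0,0,0,0,-0.005,0, 0,0,0,0,0,0,0, 0,0,0,0,0,0,0]'
python3 -c "
from h import *
cam('top','t4');cam('scene','s4');print(observe()['ft_force'])"
```

```text
[ 0.54762374 -0.20325911  0.2355    ] [ 0.59037095 -0.22710227  0.2355    ] [ 0.56899734 -0.21518069  0.2355    ] 0.048947111957007676 -29.15151280719233
[ 0.54600637 -0.20342805  0.05      ]
time_s: 9.0
position: [0.5716, -0.2174, 0.1528]
tool_rot: [[0.492, 0.871, 0.001], [0.871, -0.492, -0.0], [-0.0, 0.001, -1.0]]
ft_force: [-0.1, 0.0, -2.3]
grip_width: 0.0131
[-0.46564647 -0.39467559 -1.69446835]
```

```bash
python3 -m crank '[0,0,0,0,0,-0.004,0, 0,0,0,0,0,-0.004,0, 0,0,0,0,0,-0.004,0, 0,0,0,0,0,-0.002,0, 0,0,0,0,0,0,0]'
python3 -m crank '[0,0,0,0,0,-0.002,0, 0,0,0,0,0,-0.001,0, 0,0,0,0,0,0,0]'
python3 -m crank '[0,0,0,0,0,-0.001,0, 0,0,0,0,0,-0.001,0, 0,0,0,0,0,0,0]'
python3 -m crank '[0,0,0,0,0,-0.001,0, 0,0,0,0,0,-0.001,0, 0,0,0,0,0,0,0]'
```

```text
time_s: 9.6
position: [0.5712, -0.2174, 0.1378]
tool_rot: [[0.492, 0.87, -0.001], [0.87, -0.492, 0.0], [0.0, -0.001, -1.0]]
ft_force: [-0.4, -0.2, -2.2]
grip_width: 0.0128
time_s: 9.9
position: [0.5713, -0.2174, 0.1352]
tool_rot: [[0.492, 0.87, -0.0], [0.87, -0.492, 0.0], [0.0, -0.0, -1.0]]
ft_force: [0.2, 0.1, -3.1]
grip_width: 0.0128
time_s: 10.2
position: [0.5712, -0.2174, 0.1332]
tool_rot: [[0.492, 0.87, -0.0], [0.87, -0.492, 0.0], [0.0, -0.0, -1.0]]
ft_force: [-0.1, -0.2, -2.3]
grip_width: 0.0127
time_s: 10.5
position: [0.5712, -0.2174, 0.1311]
tool_rot: [[0.492, 0.87, -0.0], [0.87, -0.492, 0.0], [0.0, -0.0, -1.0]]
ft_force: [0.6, -0.3, -2.4]
grip_width: 0.013
```

```bash
python3 -m crank '[0,0,0,0,0,-0.001,0, 0,0,0,0,0,-0.001,0, 0,0,0,0,0,0,0]'
python3 -m crank '[0,0,0,0,0,-0.001,0, 0,0,0,0,0,-0.001,0, 0,0,0,0,0,0,0]'
python3 -m crank '[0,0,0,0,0,-0.001,0, 0,0,0,0,0,0,0]'
```

```text
time_s: 10.8
position: [0.5712, -0.2174, 0.1291]
tool_rot: [[0.492, 0.87, -0.0], [0.87, -0.492, 0.0], [-0.0, -0.0, -1.0]]
ft_force: [-0.2, -0.6, -2.9]
grip_width: 0.0131
time_s: 11.1
position: [0.5712, -0.2174, 0.1271]
tool_rot: [[0.492, 0.87, -0.0], [0.87, -0.492, 0.0], [-0.0, -0.0, -1.0]]
ft_force: [0.2, 0.5, -2.4]
grip_width: 0.0126
time_s: 11.3
position: [0.5713, -0.2174, 0.1262]
tool_rot: [[0.492, 0.87, -0.0], [0.87, -0.492, 0.0], [-0.0, -0.0, -1.0]]
ft_force: [0.8, -0.3, -2.9]
grip_width: 0.0128
```

The foot is below 46 mm with no contact force, so the lugs are in the slots. I'll push on against the spring.

```bash
python3 -m crank '[0,0,0,0,0,-0.001,0, 0,0,0,0,0,-0.001,0, 0,0,0,0,0,-0.001,0, 0,0,0,0,0,-0.001,0, 0,0,0,0,0,0,0]'
python3 -m crank '[0,0,0,0,0,-0.001,0, 0,0,0,0,0,-0.001,0, 0,0,0,0,0,-0.001,0, 0,0,0,0,0,0,0]'
python3 -m crank '[0,0,0,0,0,-0.001,0, 0,0,0,0,0,-0.001,0, 0,0,0,0,0,-0.001,0, 0,0,0,0,0,0,0]'
python3 -m crank '[0,0,0,0,0,-0.001,0, 0,0,0,0,0,-0.001,0, 0,0,0,0,0,0,0]'
```

```text
time_s: 11.8
position: [0.5713, -0.2175, 0.1227]
tool_rot: [[0.492, 0.87, 0.0], [0.87, -0.492, -0.0], [-0.0, 0.0, -1.0]]
ft_force: [-0.3, 0.5, 2.3]
grip_width: 0.0129
time_s: 12.2
position: [0.5714, -0.2176, 0.1195]
tool_rot: [[0.492, 0.87, 0.0], [0.87, -0.492, -0.0], [-0.0, 0.0, -1.0]]
ft_force: [-2.4, 1.5, 4.9]
grip_width: 0.0129
time_s: 12.6
position: [0.5714, -0.2176, 0.1166]
tool_rot: [[0.492, 0.87, 0.0], [0.87, -0.492, -0.0], [-0.0, 0.001, -1.0]]
ft_force: [-1.3, 0.3, 6.3]
grip_width: 0.0131
time_s: 12.9
position: [0.5714, -0.2176, 0.1148]
tool_rot: [[0.492, 0.87, 0.001], [0.87, -0.492, -0.0], [-0.0, 0.001, -1.0]]
ft_force: [-2.4, 0.1, 7.4]
grip_width: 0.0126
```

```bash
python3 -m crank '[0,0,0,0,0,-0.001,0, 0,0,0,0,0,-0.001,0, 0,0,0,0,0,0,0]'
python3 -m crank '[0,0,0,0,0,-0.001,0, 0,0,0,0,0,-0.0005,0, 0,0,0,0,0,0,0,0,0,0,0,0,0,0]'
python3 -m crank '[0,0,-0.03,0,0,0,0, 0,0,-0.03,0,0,0,0, 0,0,0,0,0,0,0]'
python3 -c "
from h import *
o=observe();print(o['ft_force'],o['wrist_torque'])"
```

```text
time_s: 13.2
position: [0.5714, -0.2176, 0.113]
tool_rot: [[0.492, 0.87, 0.001], [0.87, -0.492, -0.001], [-0.0, 0.001, -1.0]]
ft_force: [-2.5, 0.6, 8.8]
grip_width: 0.0126
time_s: 13.6
position: [0.5714, -0.2176, 0.1118]
tool_rot: [[0.492, 0.87, 0.001], [0.87, -0.492, -0.001], [-0.0, 0.001, -1.0]]
ft_force: [-3.2, -0.2, 10.4]
grip_width: 0.0128
time_s: 13.9
position: [0.5717, -0.2176, 0.1119]
tool_rot: [[0.544, 0.839, 0.002], [0.839, -0.544, -0.001], [0.0, 0.002, -1.0]]
ft_force: [-1.5, 0.8, 10.4]
grip_width: 0.0128
[-1.5187195   0.79969825 10.37333138] [ 0.35718479  0.46498207 -0.01046372]
```

```bash
T="from h import *
o=observe();print(o['ft_force'].round(1),o['wrist_torque'].round(2))"
python3 -m crank '[0,0,-0.05,0,0,0,0, 0,0,-0.05,0,0,0,0, 0,0,0,0,0,0,0]'; python3 -c "$T"
python3 -m crank '[0,0,-0.05,0,0,0,0, 0,0,-0.05,0,0,0,0, 0,0,0,0,0,0,0]'; python3 -c "$T"
```

```text
time_s: 14.2
position: [0.5719, -0.2177, 0.112]
tool_rot: [[0.626, 0.78, 0.002], [0.78, -0.626, -0.001], [0.001, 0.002, -1.0]]
ft_force: [-1.5, 0.3, 10.1]
grip_width: 0.0129
[-1.5  0.3 10.1] [ 0.27  0.25 -0.03]
time_s: 14.5
position: [0.572, -0.2177, 0.112]
tool_rot: [[0.701, 0.714, 0.003], [0.714, -0.701, -0.001], [0.001, 0.003, -1.0]]
ft_force: [-0.4, 0.3, 10.2]
grip_width: 0.0131
[-0.4  0.3 10.2] [ 0.28  0.19 -0.03]
```

It turns freely under the ledge (15° so far, torque about 0). I'll continue.

```bash
T="from h import *
o=observe();print(o['ft_force'].round(1),o['wrist_torque'].round(2))"
python3 -m crank '[0,0,-0.08,0,0,0,0, 0,0,-0.08,0,0,0,0, 0,0,-0.08,0,0,0,0, 0,0,-0.08,0,0,0,0, 0,0,-0.08,0,0,0,0, 0,0,0,0,0,0,0]'; python3 -c "$T"
python3 -m crank '[0,0,-0.08,0,0,0,0, 0,0,-0.08,0,0,0,0, 0,0,-0.08,0,0,0,0, 0,0,-0.08,0,0,0,0, 0,0,-0.08,0,0,0,0, 0,0,0,0,0,0,0]'; python3 -c "$T"
python3 -m crank '[0,0,-0.08,0,0,0,0, 0,0,-0.08,0,0,0,0, 0,0,-0.08,0,0,0,0, 0,0,-0.08,0,0,0,0,  0,0,0,0,0,0,0]'; python3 -c "$T"
```

```text
time_s: 15.1
position: [0.5722, -0.2178, 0.1121]
tool_rot: [[0.923, 0.384, 0.003], [0.384, -0.923, -0.001], [0.002, 0.003, -1.0]]
ft_force: [-0.5, 0.2, 10.1]
grip_width: 0.0127
[-0.5  0.2 10.1] [ 0.14 -0.06 -0.02]
time_s: 15.7
position: [0.5723, -0.2179, 0.1121]
tool_rot: [[1.0, -0.006, 0.004], [-0.006, -1.0, -0.002], [0.004, 0.002, -1.0]]
ft_force: [0.4, 0.8, 10.8]
grip_width: 0.013
[ 0.4  0.8 10.8] [ 0.13 -0.15 -0.06]
time_s: 16.2
position: [0.5724, -0.218, 0.1122]
tool_rot: [[0.947, -0.321, 0.004], [-0.321, -0.947, -0.002], [0.004, 0.001, -1.0]]
ft_force: [1.0, -0.1, 10.0]
grip_width: 0.0126
[ 1.  -0.1 10. ] [ 0.04 -0.17 -0.08]
```

```bash
T="from h import *
o=observe();R=o['tool_rot'];print(o['ft_force'].round(1),o['wrist_torque'].round(2),np.degrees(np.arctan2(R[1,0],R[0,0])))"
python3 -m crank '[0,0,-0.06,0,0,0,0, 0,0,-0.06,0,0,0,0, 0,0,-0.04,0,0,0,0, 0,0,0,0,0,0,0]'; python3 -c "$T"
python3 -m crank '[0,0,-0.03,0,0,0,0,  0,0,0,0,0,0,0]'; python3 -c "$T"
python3 -m crank '[0,0,-0.03,0,0,0,0,  0,0,0,0,0,0,0]'; python3 -c "$T"
```

```text
time_s: 16.6
position: [0.5724, -0.218, 0.1122]
tool_rot: [[0.885, -0.466, 0.004], [-0.466, -0.885, -0.002], [0.004, 0.0, -1.0]]
ft_force: [-0.3, 0.7, 10.0]
grip_width: 0.0131
[-0.3  0.7 10. ] [-0.05 -0.14 -0.07] -27.796968270595485
time_s: 16.8
position: [0.5724, -0.218, 0.1122]
tool_rot: [[0.87, -0.492, 0.004], [-0.492, -0.87, -0.002], [0.004, -0.0, -1.0]]
ft_force: [0.2, -0.2, 9.6]
grip_width: 0.0126
[ 0.2 -0.2  9.6] [ 0.03 -0.11 -0.07] -29.490436995020588
time_s: 17.0
position: [0.5724, -0.218, 0.1122]
tool_rot: [[0.855, -0.518, 0.004], [-0.518, -0.855, -0.002], [0.004, -0.0, -1.0]]
ft_force: [-0.2, 0.3, 10.9]
grip_width: 0.0129
[-0.2  0.3 10.9] [-0.03 -0.11  0.01] -31.211441351164105
```

```bash
T="from h import *
o=observe();R=o['tool_rot'];print(o['ft_force'].round(1),o['wrist_torque'].round(2),np.degrees(np.arctan2(R[1,0],R[0,0])))"
python3 -m crank '[0,0,-0.02,0,0,0,0,  0,0,0,0,0,0,0]'|tail -0; python3 -c "$T"
python3 -m crank '[0,0,-0.015,0,0,0,0,  0,0,0,0,0,0,0]'|tail -0; python3 -c "$T"
```

```text
[ 0.5 -1.3 10.2] [-0.11 -0.18  0.11] -32.32425264598445
[ 0.4 -1.   9.7] [-0.18 -0.25  0.51] -33.13618686673692Exception ignored on flushing sys.stdout:
BrokenPipeError: [Errno 32] Broken pipe
Exception ignored on flushing sys.stdout:
BrokenPipeError: [Errno 32] Broken pipe
```

The stop is felt at about -32°. I'll back off about 0.065 rad, let the spring lift it into the notches, then release.

```bash
T="from h import *
o=observe();R=o['tool_rot'];print(o['position'].round(4),o['ft_force'].round(1),o['wrist_torque'].round(2),np.degrees(np.arctan2(R[1,0],R[0,0])))"
python3 -m crank '[0,0,0.035,0,0,0,0, 0,0,0.03,0,0,0,0, 0,0,0,0,0,0,0]' >/dev/null; python3 -c "$T"
python3 -m crank '[0,0,0,0,0,0.001,0, 0,0,0,0,0,0.001,0, 0,0,0,0,0,0,0]'>/dev/null; python3 -c "$T"
python3 -m crank '[0,0,0,0,0,0.001,0, 0,0,0,0,0,0.001,0, 0,0,0,0,0,0,0]'>/dev/null; python3 -c "$T"
python3 -m crank '[0,0,0,0,0,0.001,0, 0,0,0,0,0,0,0]'>/dev/null; python3 -c "$T"
```

```text
[ 0.5725 -0.2181  0.1123] [ 0.8  0.3 11.1] [-0.09 -0.14  0.03] -29.40893351062236
[ 0.5725 -0.2181  0.1142] [ 0.5 -0.6  8.6] [-0.21 -0.31  0.01] -29.44689702417041
[ 0.5725 -0.2181  0.116 ] [ 1.3 -1.1  7.4] [-0.16 -0.38  0.01] -29.45119378197228
[ 0.5724 -0.2181  0.1168] [ 2.  -1.3  6.8] [-0.25 -0.4  -0.03] -29.450202387992327
```

```bash
T="from h import *
o=observe();R=o['tool_rot'];print(o['position'].round(4),o['ft_force'].round(1),o['wrist_torque'].round(2),o['grip_width'])"
python3 -m crank '[0,0,0,0,0,0.001,0, 0,0,0,0,0,0,0]'>/dev/null; python3 -c "$T"
python3 -m crank '[0,0,0,0,0,0.0005,0, 0,0,0,0,0,0,0]'>/dev/null; python3 -c "$T"
python3 -m crank '[0,0,0,0,0,0.0005,0, 0,0,0,0,0,0,0]'>/dev/null; python3 -c "$T"
```

```text
[ 0.5723 -0.2181  0.1174] [ 2.8 -2.   3.8] [-0.48 -0.84 -0.  ] 0.012828211417274542
[ 0.5722 -0.218   0.1174] [ 5.9 -3.3  0.4] [-0.64 -1.27  0.01] 0.012886770101845234
[ 0.5722 -0.218   0.1174] [ 6.  -3.8 -3. ] [-0.73 -1.38  0.02] 0.013110670019706033
```

The force turns sharply at z=0.1174, so the lugs are seated in the notches. I'll ease off and release.

```bash
python3 -m crank '[0,0,0,0,0,-0.001,0, 0,0,0,0,0,0,0, 0,0,0,0,0,0,60, 0,0,0,0,0,0,60, 0,0,0,0,0,0,60, 0,0,0,0,0,0,60, 0,0,0,0,0,0,60, 0,0,0,0,0,0,60, 0,0,0,0,0,0,60]'
python3 -m crank '[0,0,0,0,0,0.01,60, 0,0,0,0,0,0.02,60, 0,0,0,0,0,0.03,60, 0,0,0,0,0,0.03,60, 0,0,0,0,0,0.03,60, 0,0,0,0,0,0.02,60, 0,0,0,0,0,0,60, 0,0,0,0,0,0,60]'
python3 - <<'E'
from h import *
g=cam('wrist','w5');s=cam('scene','s5')
C=np.array([.571,-.2175]);S=4000;src=[];dst=[]
for dx,dy in((-.06,-.06),(.06,-.06),(.06,.06),(-.06,.06)):
    src.append(px(g,[C[0]+dx,C[1]+dy,.131]));dst.append([200-dy*S*.6,200-dx*S*.6])
w=cv2.warpPerspective(g['frame'],cv2.getPerspectiveTransform(np.float32(src),np.float32(dst)),(400,400))
cv2.circle(w,(200,200),3,(255,0,0),1)
d=cv2.resize(s['frame'][150:240,220:310],(400,400),interpolation=cv2.INTER_CUBIC)
cv2.imwrite('pics/crop5.png',np.hstack([w,d])[:,:,::-1])
E
```

```text
time_s: 20.0
position: [0.5713, -0.2174, 0.1168]
tool_rot: [[0.871, -0.492, -0.0], [-0.492, -0.871, 0.0], [-0.0, 0.0, -1.0]]
ft_force: [-0.5, -0.4, 0.5]
grip_width: 0.0512
time_s: 20.8
position: [0.5711, -0.2173, 0.2568]
tool_rot: [[0.871, -0.492, 0.0], [-0.492, -0.871, -0.0], [0.0, 0.0, -1.0]]
ft_force: [0.1, -0.3, 0.2]
grip_width: 0.0513
```

View pics/crop5.png

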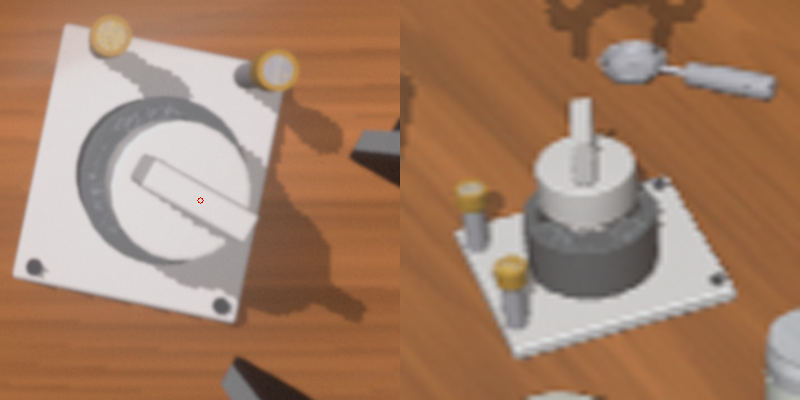

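The fin top is centred at crop (199,197), against the expected (200,200). It is about 49 mm long at the locked height plane, upright, and turned to about -120°. The gripper is clear, so I'll hand in.

```bash
python3 -c "
from rig import *
print(close_job())"
```

```text
the job is handed in; nothing more can be done
None
```

The cartridge is in the middle-sized filter head and, by every check I could make, locked. I handed the job in at about 21 s of the 72 s allowed; it reports no verdict.

- **Insertion:** I found the slots by camera at about -29.5° in the world, which is -0.31 rad from the head's x axis. The lugs dropped in with no contact force. I pushed against the spring to about 13 N, or about 11 mm of plate travel by the spring figures.
- **Turn and lock:** It turned clockwise freely and met the solid stop at about 92°. I backed off to about 90° and let the spring lift it. The force reversed sharply at 5 mm of rise, so the lugs are up against the notch tops.
- **Last checks:** After release, the wrist image shows the fin centred within about 1–2 mm of the collar's axis, near -120°. It measures 49 mm long at the locked height, and the scene view shows it upright. The gripper is clear, with force near zero.
- **Not checked:** The valve reading is not in the state, so I inferred it from height and force. I did not measure the tea things again, but the arm only passed above them.
- **Slight disagreement:** While gripping, the tool was pulled about 1 mm off its commanded position and returned when I let go.

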